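Bayonet battery cap held half-turned for a trial contact

TASK

For a trial contact, take the bayonet cap by its wing, pass its two lugs through the slots of the blue battery pack's collar, press it fully down against the cell's spring and, keeping it down, turn it clockwise half of its quarter turn (45 degrees, wing at the single brass pips). Do not turn it on to the lock, where it would click in: finish while still gripping it and holding it fully down at the half-turn. Leave the valve, coil former and transformer where they stand.

Things in the scene. Friction and masses are not known exactly. Their poses are not given: they have to be found in the camera images.
- cap: Loose black plastic bayonet cap, 48 mm tall, 40-85 g, upright on the bench. Origin: centre of its underside, z up. Spigot 38 mm diameter, 15 mm long, foot tapered. Two lugs at its foot along cap +x and -x: to 25 mm from the axis, 9 mm wide, 5 mm high. Flange 54 mm diameter at height 15-20 mm. A half turn about z makes no difference.
- wing (a point): Centre of the wing grip on top of the cap, 34 mm above the cap's underside; axes as the cap. The wing is an upright bar 48 mm long along x (in line with the lugs), 14 mm thick along y, 28 mm high (20 to 48 mm above the underside). Pinch it from above across its 14 mm.
- pack: Blue plastic battery pack screwed to the bench; place and yaw vary. Origin: on the bench, on the axis of the round collar, z up. Body x -44 to 44, y -44 to 112 mm, 78 mm high; two binding posts 20 mm tall on it at x +-22, y 90. Collar above the origin: 68 mm outside diameter, top at 96 mm. With the cap fully down its flange lies on the collar and its underside is 81 mm above the bench.
- collar (a point): Centre of the collar's mouth, level with its top (96 mm); axes as the pack. Bore 42 mm diameter; entry slots at +x and -x, 14 mm wide, out to 28 mm from the axis. Under a 6 mm ledge the lugs turn, only clockwise from above, 90 degrees to an end stop: there (wing along y) a notch in the ledge's underside lets them spring up 3 mm and lock. Fully down, lug tops are 4 mm below the ledge.
- half (a point): Single brass pip on the collar's top, 31 mm from the axis, 45 degrees clockwise (from above) of the +x slot: the half-turn mark the wing's end shall point at. Its twin is opposite, 45 degrees clockwise of the -x slot. Pairs of pips at pack -y and +y mark the lock. Axes as the pack.
- cell (a joint): Travel (m) of the upright D cell on its spring in the well under the collar: 0 free, growing as it is pressed down. Free, its top button is 91 mm above the bench. 0.010 with the cap fully down, 0.006 when the cap is turned and let go (the spring lifts it against the ledge). Spring: about 2 N at 0, 9 N at 0.010.
- valve: Bystander: glass valve upright in a white ceramic socket, 44 mm diameter at the foot, 82 mm tall, loose on the bench. Origin: centre of its underside.
- former: Bystander: bare steel coil former (spool), 42 mm diameter, 46 mm tall, standing loose on the bench. Origin: centre of its underside.
- transformer: Bystander: beige bakelite transformer with a laminated steel core on a foot plate, 86 x 58 x 58 mm, on the dropped flap (10 mm thick) of the wooden storage box at the right. Origin: centre of its underside.
Mind the look-alikes: they are no part of the job. What is meant by the cap is not pink, and is the larger of those in its own colour.

How it is judged:
By the outcome, as a careful person would: the job done as asked, in the order asked, and still so for the second after the job is handed in, while the arm keeps its last pose, push and grip.
It also fails if it takes over 51 s, if anything falls off the work surface, if the arm or the gripper's body presses on something with over 40 N, if the wrist force passes 120 N, or if a joint passes its speed limit or range.

ROBOT

A 6-joint arm with a two-finger parallel gripper is mounted at the origin on the work surface. World frame = base frame: x ahead of the robot, y to its left, z up, the work surface at z = 0. Lengths are in m, angles in rad, forces in N, time in s.
With the tool pointing down it reaches from about 0.35 to 0.775 m from the base axis. Payload 7.3 kg.
Tool frame: the origin (TCP) lies at the very end of the fingers, on their centre line; the grasp point (between the pads) lies 19 mm behind it (robot.pinch_z is the distance from the TCP to the grasp point, in m); z points along the fingers, y is the line along which they close (so a half turn about z gives the same grasp; the last joint's range is limited). The gripper opens to 92 mm and grips with 3 to 60 N. Pads are 19 mm wide; open, the fingers measure 130 mm over their backs; the gripper's body (75 mm by 190 mm) begins 47 mm behind the grasp point.
Start: joints at [-1.267, 0.342, 1.524, -0, 1.275, -0.146], TCP at [0.228, -0.473, 0.227] pointing down, gripper open.
Joint ranges: [-2.53, 2.53], [-0.77, 2.02], [0.04, 2.7], [-1, 4.14], [0.28, 2.66], [-3.11, 3.11]. Speed limits (rad/s): [2.57, 2.57, 3.14, 3.14, 3.14, 3.14].

INTERFACE

Orientations are given as [roll, pitch, yaw] about the fixed x, y, z axes, in that order (R = Rz(yaw) Ry(pitch) Rx(roll)).
In Python, from cell import robot gives the robot as it stands.
- The arm moves only by the tool move_arm, never from a script. Its argument "motion" is a list of rows, each a list of 6 numbers: the shift along the tool's x, y, z in units of 0.1 m (1.0 is 0.1 m), then the turn, a rotation vector about the tool's x, y, z in units of pi rad (1.0 is pi rad). In form: [[dx, dy, dz, rx, ry, rz], ...]. A call has 1 to 12 rows; each row is the pose to reach, as a shift and turn from the pose commanded when the call began, along the tool's axes at that moment, turning the shorter way round; what a row does not reach only later rows make up. A row lasts 1/8 s, in which the tool goes at most 62.5 mm and 10.7 degrees, less where a joint would pass 70% of its speed; a pose out of reach is approached as far as the arm can. A call with a number of a shift or a turn outside -1 to 1 is refused whole. A call with a gripper value outside its range is refused whole. "fingers" is the opening, from -1 (shut) to 1 (fully open), set as the call begins (left out, the last holds). The fingers move at their own pace and stop on an object; "newtons" is the grip in N (left out, the last holds). Time passes only in rows, so rows that repeat a pose let the fingers close. It gives the time, the measured TCP pose, the force, the opening and the grip force at its end, in the units of the state.
- robot.observe(): the state, without advancing time (a new reading comes with each control period).
- robot.read_camera(name): name is "side" or "top"; returns a dict with "image" (384x512x3 uint8, red, green, blue), "range_z" (384x512 float32, m along the optical axis (not along the pixel's ray), 0 where there is no reading), "vfov" (degrees; the focal length in pixels is half the picture's height over the tangent of half this angle, whatever the lens; pixels are square), "cx", "cy" (the principal point, pixels), "extrinsics" (4x4, takes a point from camera to world coordinates). Camera axes: x right, y up, looking along -z (the intrinsics and any distortion apply to the point x, -y, -z); pixel columns grow to the right and rows downward; lengths in m; the calibration is good to about 2 mm. A picture is of the moment at which its call begins.
- robot.hand_in(): hands the job in; it is judged then, once.
The state is a dict: "time": time; "qpos": joint angles; "qvel": joint speeds; "joint_efforts": joint torques, N m; "tool_pos": TCP position; "tool_rot": TCP orientation; "contact_force": force on the tool from outside, world axes, zero at the start; "torque": the same for the moment, N m; "opening": finger opening in m; "grip_force": force on a finger pad.
Only numpy, scipy, OpenCV 4.12 (cv2) and the standard library are available. Lean on these libraries where they do the work, as an engineer would, in place of code of your own. Each camera call takes 0.05 s, during which the arm holds its last target. There are 200 camera calls.

## Working session

There is one attempt and no reset: what is moved stays moved. The work goes in short steps, Python scripts to look and compute and a tool call to move; the robot and the scene stay as the last step left them, time stands still between calls to the robot, and variables do not carry over. Pictures are saved under pics/ and viewed, at most 10 in all, crops included, and the job is handed in when it is done.

Besides the shell and the picture viewer there is one more tool, called after "Emit:" as a command line: name --pt "numbers of a row" for each row, then --argument value for the rest. move_arm: Moves the arm, as the interface text tells. Shifts and turns lie within -1 to 1; 1 stands for 0.1 m of shift or pi rad of turn. Its arguments: {"type":"object","properties":{"motion":{"type":"array"},"fingers":{"type":"number"},"newtons":{"type":"number"}},"required":["motion"]}

```bash
mkdir -p pics; ls; python3 - <<'E'
from cell import robot
import cv2,numpy as np
for n in("side","top"):
    c=robot.read_camera(n); cv2.imwrite(f"pics/{n}0.png",c["image"][:,:,::-1]); np.savez(f"{n}0.npz",**c)
    print(n,{k:(v if k!="extrinsics" else v.round(3).tolist()) for k,v in c.items() if k not in("image","range_z")})
print(robot.observe(),robot.pinch_z)
E
```

```text
pics
side {'vfov': 47.53871619370875, 'cx': 262.0387326151189, 'cy': 190.3630191099663, 'extrinsics': [[-0.99, 0.07, -0.124, 0.382], [-0.143, -0.514, 0.846, 0.695], [-0.005, 0.855, 0.519, 0.558], [0.0, 0.0, 0.0, 1.0]]}
top {'vfov': 55.50531511052367, 'cx': 254.91765749322008, 'cy': 187.808413739781, 'extrinsics': [[0.014, 0.978, -0.207, 0.34], [-1.0, 0.015, -0.0, -0.108], [0.003, 0.207, 0.978, 0.822], [0.0, 0.0, 0.0, 1.0]]}
{'time': 0.1, 'qpos': array([-1.26698296e+00,  3.42690667e-01,  1.52490699e+00,  1.57462965e-05,
        1.27541318e+00, -1.46022820e-01]), 'qvel': array([ 0.0003612 , -0.00051599, -0.00208633,  0.00114   ,  0.00092369,
       -0.0004482 ]), 'joint_efforts': array([ 1.90317049e-03, -4.32006741e+01, -2.44692922e+01,  7.19227293e-02,
        5.26690960e-02, -4.39176017e-05]), 'tool_pos': array([ 0.22818422, -0.47241836,  0.2261    ]), 'tool_rot': array([-3.14019175e+00, -2.21250075e-04,  4.49831433e-01]), 'contact_force': array([-0.48449336, -0.28150086,  0.17233133]), 'torque': array([-0.05185301,  0.01144573,  0.02949335]), 'grip_force': 0.0, 'opening': 0.09176987925259027} 0.0188
```

View pics/top0.png

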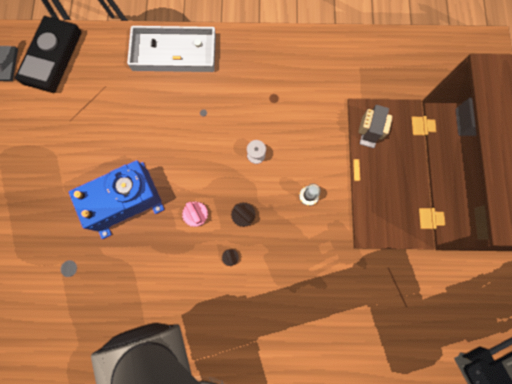

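View pics/side0.png

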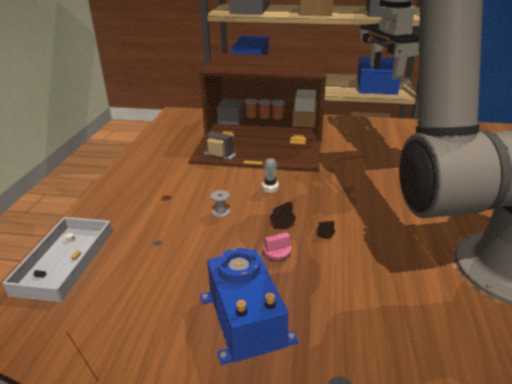

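The top view shows the black cap at (244,214), a smaller black look-alike at (231,257), a pink one at (195,213), and the blue pack's collar at (123,185). The side view shows the cap at (283,214) and the collar at (239,264). Next I measure both from depth and colour.

```bash
cat > h.py <<'E'
import numpy as np,cv2
from cell import robot
def load(n): return dict(np.load(n))
def f(c): return 192/np.tan(np.radians(float(c["vfov"]))/2)
def cloud(c):
    v,u=np.mgrid[0:384,0:512]; z=c["range_z"]; F=f(c)
    p=np.stack([(u-c["cx"])/F*z,-(v-c["cy"])/F*z,-z],-1)
    return p@c["extrinsics"][:3,:3].T+c["extrinsics"][:3,3]
def ray(c,u,v,h):
    d=c["extrinsics"][:3,:3]@np.array([(u-c["cx"])/f(c),-(v-c["cy"])/f(c),-1]); o=c["extrinsics"][:3,3]
    return o+d*(h-o[2])/d[2]
def ang(p): # principal direction
    q=p-p.mean(0); w,V=np.linalg.eigh(q.T@q); return np.degrees(np.arctan2(V[1,1],V[0,1])),np.sqrt(w/len(p))
E
python3 - <<'E'
from h import *
C={}
for n in("top","side"):
    c=load(n+"0.npz");C[n]=c;P=cloud(c)
    hsv=cv2.cvtColor(c["image"],cv2.COLOR_RGB2HSV)
    v,u=np.mgrid[0:384,0:512]
    print(n,"table z",np.median(P[250:300,60:100,2]) )
    cu,cv_=(244,214) if n=="top" else (283,214)
    near=(abs(u-cu)<22)&(abs(v-cv_)<22)
    m=near&(P[...,2]>.008); q=P[m]; print("cap n",m.sum(),q[:,2].max())
    for lo,hi in((.012,.026),(.04,.056)):
        s=q[(q[:,2]>lo)&(q[:,2]<hi)][:,:2]
        if len(s)>4: print(lo,len(s),"mean",s.mean(0),"mid",(s.min(0)+s.max(0))/2,np.ptp(s,0),"ang",ang(s))
    blue=(hsv[...,0]>100)&(hsv[...,0]<130)&(hsv[...,1]>120)&(hsv[...,2]>40)
    cu,cv_=(122,186) if n=="top" else (239,264)
    near=(abs(u-cu)<70)&(abs(v-cv_)<100)
    s=P[near&(P[...,2]>.09)&(P[...,2]<.101)&blue][:,:2]
    (x,y),r=cv2.minEnclosingCircle(s.astype(np.float32)); print("collar",len(s),s.mean(0),(x,y),r)
    s=P[near&blue&(P[...,2]>.07)&(P[...,2]<.084)][:,:2]
    print("body top",len(s),cv2.minAreaRect(s.astype(np.float32)))
    br=near&(hsv[...,0]>12)&(hsv[...,0]<30)&(hsv[...,1]>130)&(P[...,2]>.085)
    k,l,st,ce=cv2.connectedComponentsWithStats(br.astype(np.uint8))
    for i in range(1,k): print("brass",st[i,4],ce[i].round(1),np.median(P[l==i],0).round(4))
a=cv2.resize(C["top"]["image"][140:250,60:280],None,fx=3.5,fy=3.5,interpolation=3)
b=cv2.resize(C["side"]["image"][190:360,190:350],(361,385),interpolation=3)
cv2.imwrite("pics/z1.png",a[:,:,::-1]);cv2.imwrite("pics/z2.png",b[:,:,::-1])
E
```

```text
top table z -0.0004909288596611217
cap n 481 0.8216263964197941
0.012 320 mean [ 0.44961352 -0.08150237] mid [ 0.45091406 -0.08125905] [0.05379557 0.05529351] ang (np.float64(137.3651764720447), array([0.01319866, 0.01638262]))
0.04 148 mean [ 0.45076362 -0.08116855] mid [ 0.45129119 -0.08092736] [0.03847776 0.03920131] ang (np.float64(47.8878783095351), array([0.00406538, 0.01391417]))
collar 508 [0.49780214 0.16324804] (0.49902215600013733, 0.16307690739631653) 0.035348184406757355
body top 2030 ((0.4821218252182007, 0.1918623149394989), (0.08642841875553131, 0.15443357825279236), 27.563682556152344)
brass 1 [158.  87.] [ 0.3402 -0.1081  0.8216]
brass 1 [113.  91.] [ 0.3402 -0.1081  0.8216]
brass 1 [189.  91.] [ 0.3402 -0.1081  0.8216]
brass 1 [173. 111.] [ 0.3402 -0.1081  0.8216]
brass 1 [169. 113.] [ 0.3402 -0.1081  0.8216]
brass 1 [181. 148.] [ 0.3402 -0.1081  0.8216]
brass 1 [184. 181.] [ 0.3402 -0.1081  0.8216]
brass 1 [179. 182.] [ 0.3402 -0.1081  0.8216]
brass 6 [123.2 184.8] [0.4973 0.1625 0.0901]
brass 1 [ 69. 188.] [ 0.3402 -0.1081  0.8216]
brass 30 [ 78.1 194.2] [0.4758 
[... 1312 characters left out ...]
8 ]
brass 1 [249. 213.] [0.3818 0.695  0.558 ]
brass 1 [302. 224.] [0.3818 0.695  0.558 ]
brass 1 [190. 231.] [0.3818 0.695  0.558 ]
brass 1 [218. 230.] [0.3818 0.695  0.558 ]
brass 1 [200. 236.] [0.3818 0.695  0.558 ]
brass 1 [307. 236.] [0.3818 0.695  0.558 ]
brass 1 [195. 258.] [0.3818 0.695  0.558 ]
brass 11 [238.4 263.1] [0.4996 0.1653 0.0921]
brass 1 [176. 279.] [0.3818 0.695  0.558 ]
brass 1 [176. 288.] [0.3818 0.695  0.558 ]
brass 61 [269.8 298.6] [0.4383 0.2394 0.096 ]
brass 62 [240.9 305.6] [0.4773 0.259  0.0961]
brass 1 [211. 348.] [0.3818 0.695  0.558 ]
brass 1 [186. 350.] [0.3818 0.695  0.558 ]
brass 1 [176. 363.] [0.3818 0.695  0.558 ]
brass 1 [193. 362.] [0.3818 0.695  0.558 ]
```

View pics/z1.png

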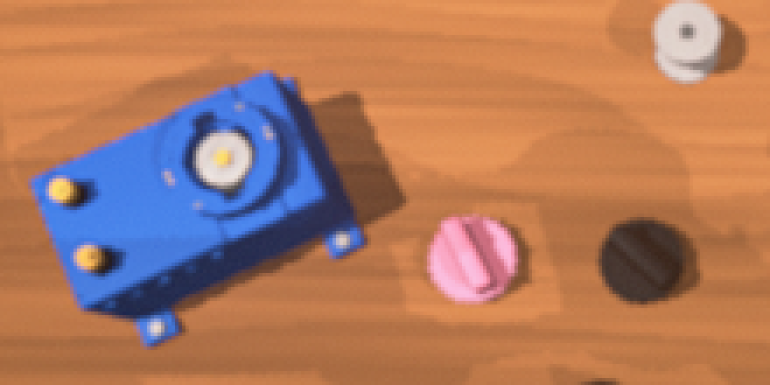

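The crop confirms the wing points up-left (yaw about 48°) and the pack's slots run at yaw about 27.5°. The pips and posts match that. I'm moving towards the cap.

Emit:
move_arm --pt "0.5 -0.32 0 0 0 0" --pt "0.95 -0.64 0 0 0 0" --pt "0.95 -0.64 0 0 0 0" --fingers 0.1

```text
time: 0.48
tool_pos: [0.2872, -0.3708, 0.2267]
tool_rot: [-3.14, -0.0, 0.454]
contact_force: [-0.5, -0.8, -0.2]
opening: 0.0663
grip_force: 0.0
```

Emit:
move_arm --pt "0.5 -0.32 0 0 0 0" --pt "0.95 -0.64 0 0 0 0" --pt "0.95 -0.64 0 0 0 0"

```text
time: 0.85
tool_pos: [0.3447, -0.2728, 0.2267]
tool_rot: [-3.141, -0.0, 0.454]
contact_force: [-0.2, -0.4, -0.9]
opening: 0.0504
grip_force: 0.0
```

Emit:
move_arm --pt "0.5 -0.32 0 0 0 0" --pt "0.95 -0.64 0 0 0 0" --pt "0.95 -0.64 0 0 0 0"

```text
time: 1.23
tool_pos: [0.4025, -0.1746, 0.2266]
tool_rot: [-3.141, -0.0, 0.454]
contact_force: [0.2, -0.6, 0.6]
opening: 0.0504
grip_force: 0.0
```

Emit:
move_arm --pt "0.4 -0.32 0.2 0 0 -0.05" --pt "0.86 -0.64 0.4 0 0 -0.1" --pt "0.86 -0.64 0.6 0 0 -0.122" --pt "0.86 -0.64 0.8 0 0 -0.122" --pt "0.86 -0.64 0.8 0 0 -0.122" --pt "0.86 -0.64 0.8 0 0 -0.122"

```text
time: 1.98
tool_pos: [0.4515, -0.0823, 0.1473]
tool_rot: [3.141, -0.0, 0.831]
contact_force: [0.7, 0.3, -0.9]
opening: 0.051
grip_force: 0.0
```

```bash
python3 - <<'E'
from h import *
a=robot.read_camera("side");b=robot.read_camera("top")
x=cv2.resize(a["image"][110:260,200:340],(400,428),interpolation=3);y=cv2.resize(b["image"][140:290,170:310],(400,428),interpolation=3)
cv2.imwrite("pics/p1.png",np.hstack([x,y])[:,:,::-1])
E
```

```text
(no output)
```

View pics/p1.png

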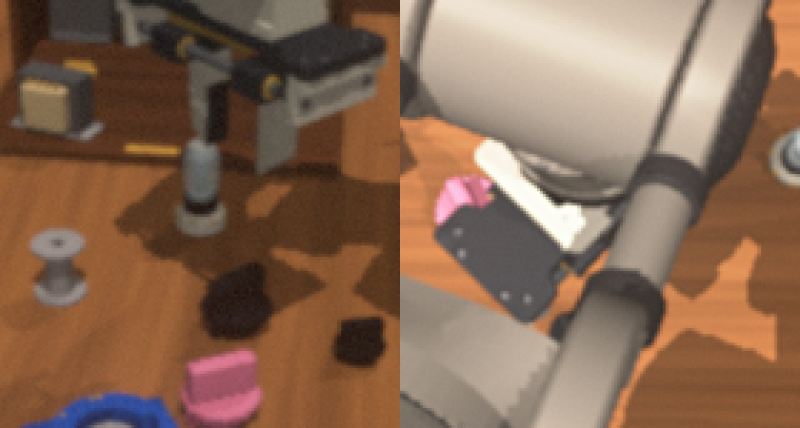

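The side view (left half) shows the open fingers straddling the space above the cap at about (235,300) in the picture. The arm blocks the top view. I'm descending now.

Emit:
move_arm --pt "0 0 0.4 0 0 0" --pt "0 0 0.8 0 0 0" --pt "0 0 0.95 0 0 0" --pt "0 0 0.95 0 0 0"

```text
time: 2.58
tool_pos: [0.4508, -0.0811, 0.0514]
tool_rot: [-3.141, 0.001, 0.833]
contact_force: [0.4, 0.2, -0.8]
opening: 0.0504
grip_force: 0.0
```

Emit:
move_arm --pt "0 0 0.15 0 0 0" --pt "0 0 0.29 0 0 0" --pt "0 0 0.29 0 0 0"

```text
time: 2.95
tool_pos: [0.4508, -0.081, 0.0225]
tool_rot: [-3.141, 0.0, 0.833]
contact_force: [-0.5, -0.0, 0.0]
opening: 0.0507
grip_force: 0.0
```

Emit:
move_arm --pt "0 0 0 0 0 0" --pt "0 0 0 0 0 0" --pt "0 0 0 0 0 0" --pt "0 0 0 0 0 0" --pt "0 0 0 0 0 0" --pt "0 0 0 0 0 0" --fingers -1 --newtons 30

```text
time: 3.7
tool_pos: [0.4512, -0.081, 0.0228]
tool_rot: [3.141, -0.0, 0.833]
contact_force: [0.8, -0.1, 2.0]
opening: 0.0136
grip_force: 30.0
```

Emit:
move_arm --pt "0 0 -0.3 0 0 0" --pt "0 0 -0.7 0 0 0" --pt "0 0 -1 0 0 0" --pt "0 0 -1 0 0 0"

```text
time: 4.2
tool_pos: [0.4522, -0.0813, 0.1245]
tool_rot: [3.137, -0.002, 0.833]
contact_force: [0.0, 0.4, -1.4]
opening: 0.0137
grip_force: 30.0
```

Emit:
move_arm --pt "0.3 -0.2 -0.3 0 0 0" --pt "0.6 -0.4 -0.4 0 0 0" --pt "1 -0.65 -0.4 0 0 0" --pt "1 -0.65 -0.4 0 0 0"

```text
time: 4.7
tool_pos: [0.4696, 0.0392, 0.1613]
tool_rot: [-3.14, 0.001, 0.837]
contact_force: [-0.2, 0.1, -1.1]
opening: 0.014
grip_force: 30.0
```

Emit:
move_arm --pt "0.3 -0.2 0 0 0 0.04" --pt "0.6 -0.35 0 0 0 0.08" --pt "0.9 -0.5 0 0 0 0.112" --pt "1 -0.65 0 0 0 0.112" --pt "1 -0.65 0 0 0 0.112" --pt "1 -0.65 0 0 0 0.112"

```text
time: 5.45
tool_pos: [0.489, 0.1534, 0.1624]
tool_rot: [3.141, 0.001, 0.482]
contact_force: [-0.1, -0.6, -0.5]
opening: 0.0139
grip_force: 30.0
```

```bash
python3 - <<'E'
from h import *
a=robot.read_camera("side");b=robot.read_camera("top"); np.savez("side1.npz",**a); np.savez("top1.npz",**b)
x=cv2.resize(a["image"][180:330,170:310],(400,428),interpolation=3);y=cv2.resize(b["image"][110:260,60:200],(400,428),interpolation=3)
cv2.imwrite("pics/p2.png",np.hstack([x,y])[:,:,::-1]); print(robot.observe())
E
```

```text
{'time': 5.55, 'qpos': array([ 1.54502102e-01,  3.82119088e-01,  1.65380894e+00, -4.46985604e-04,
        1.10581226e+00,  1.24487760e+00]), 'qvel': array([-5.96785329e-04, -1.34097632e-05, -5.33231102e-03,  1.43586496e-03,
       -8.76421402e-05,  5.97247517e-03]), 'joint_efforts': array([ 2.10384387e-01, -4.34008956e+01, -2.25315571e+01,  5.88759896e-02,
       -6.07068278e-02, -2.02219037e-02]), 'tool_pos': array([0.48934563, 0.15340473, 0.1626842 ]), 'tool_rot': array([3.14126147e+00, 2.67808352e-04, 4.80621249e-01]), 'contact_force': array([-0.6088058 , -0.23650573, -0.81354894]), 'torque': array([0.03986861, 0.00833028, 0.00235718]), 'grip_force': 29.995500147342682, 'opening': 0.013503832561082308}
```

View pics/p2.png

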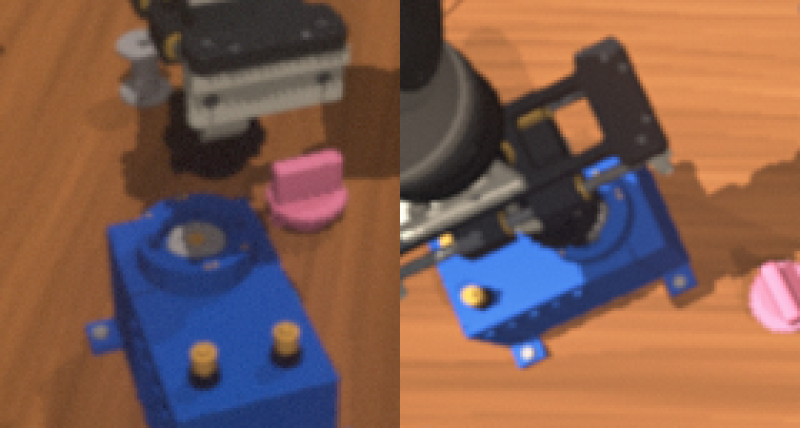

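The side view shows the cap held level and behind the collar's mouth at about (200,235) in the left half. Next I get the fine offset of cap against collar.

```bash
python3 - <<'E'
from h import *
from scipy.optimize import least_squares
def circ(s,R,g):
    r=least_squares(lambda p:np.hypot(*(s-p).T)-R,g,loss="soft_l1",f_scale=.001); return r.x.round(4),len(s),np.abs(r.fun).mean().round(4)
# side: front faces
for n in("side0","side1"):
    c=load(n+".npz");P=cloud(c);hsv=cv2.cvtColor(c["image"],cv2.COLOR_RGB2HSV)
    blue=(hsv[...,0]>100)&(hsv[...,0]<130)&(hsv[...,1]>120)
    near=np.hypot(P[...,0]-.498,P[...,1]-.165)<.045
    for lo,hi in((.082,.092),):
        s=P[near&blue&(P[...,2]>lo)&(P[...,2]<hi)][:,:2]; s=s[np.hypot(*(s-[.498,.165]).T)>.029]; print(n,"collar",circ(s,.034,[.498,.165]))
    g=[.4512,-.081] if n=="side0" else [.489,.153]; z0=0 if n=="side0" else .140
    near=np.hypot(P[...,0]-g[0],P[...,1]-g[1])<.04
    s=P[near&(hsv[...,2]<70)&(P[...,2]>z0+.013)&(P[...,2]<z0+.018)][:,:2]; s=s[s[:,1]>g[1]+.005]; print(n,"flange",circ(s,.027,g))
# top: rim contours from depth
c=load("top0.npz");P=cloud(c);hsv=cv2.cvtColor(c["image"],cv2.COLOR_RGB2HSV)
blue=(hsv[...,0]>100)&(hsv[...,0]<130)&(hsv[...,1]>120)
def rim(m):
    cn=max(cv2.findContours(m.astype(np.uint8),0,1)[0],key=cv2.contourArea)[:,0]; return cn
near=np.hypot(P[...,0]-.498,P[...,1]-.163)<.045
cn=rim(near&(P[...,2]>.088)&(P[...,2]<.105))
s=np.array([ray(c,u,v,.096)[:2] for u,v in cn]);print("top collar",circ(s,.033,[.498,.163]),cv2.fitEllipse(s.astype(np.float32)))
near=np.hypot(P[...,0]-.451,P[...,1]+.081)<.04
cn=rim(near&(P[...,2]>.01))
s=np.array([ray(c,u,v,.02)[:2] for u,v in cn]);print("top flange",circ(s,.026,[.451,-.081]),cv2.fitEllipse(s.astype(np.float32)))
# posts, white cell top
for n,(u0,v0) in(("top0",(123,186)),("side0",(239,264))):
    c=load(n+".npz");P=cloud(c);hsv=cv2.cvtColor(c["image"],cv2.COLOR_RGB2HSV)
    m=(np.hypot(P[...,0]-.498,P[...,1]-.164)<.024)&(hsv[...,0]<40)&(hsv[...,2]>90)&(P[...,2]>.07)
    ys,xs=np.nonzero(m); x,y,w,h=cv2.boundingRect(np.c_[xs,ys].astype(np.int32)); print(n,"cell",len(xs),ray(c,xs.mean(),ys.mean(),.09)[:2], ray(c,x+w/2-.5,y+h/2-.5,.09)[:2],np.median(P[m],0))
E
```

```text
side0 collar (array([0.4986, 0.1648]), 202, np.float64(0.0007))
side0 flange (array([ 0.4513, -0.0805]), 17, np.float64(0.0006))
side1 collar (array([0.4986, 0.1648]), 212, np.float64(0.0007))
side1 flange (array([0.4881, 0.1552]), 34, np.float64(0.0008))
top collar (array([0.4977, 0.162 ]), 95, np.float64(0.0012)) ((0.49771276116371155, 0.16199339926242828), (0.06702665984630585, 0.06968443095684052), 149.99415588378906)
top flange (array([ 0.4511, -0.0812]), 70, np.float64(0.0007)) ((0.4510929584503174, -0.08119402825832367), (0.05254434421658516, 0.05313166230916977), 92.37319946289062)
top0 cell 188 [0.49661493 0.16116776] [0.49617374 0.16155398] [0.49742754 0.16130434 0.08882914]
side0 cell 127 [0.49952155 0.16276359] [0.49927767 0.16332416] [0.49955556 0.16430429 0.09055421]
```

Both cameras agree within 2 mm, so I aim the axis at about (0.4987, 0.1627). I align there, then descend gently while watching the forces.

Emit:
move_arm --pt "0.06 -0.02 0 0 0 0" --pt "0.125 -0.04 0 0 0 0" --pt "0.125 -0.04 0.2 0 0 0" --pt "0.125 -0.04 0.36 0 0 0" --pt "0.125 -0.04 0.36 0 0 0"

```text
time: 6.18
tool_pos: [0.4981, 0.1638, 0.1257]
tool_rot: [-3.141, 0.002, 0.481]
contact_force: [0.0, -0.5, -1.2]
opening: 0.0139
grip_force: 30.0
```

```bash
python3 - <<'E'
from h import *
a=robot.read_camera("side");o=robot.observe();print(o["tool_pos"],o["tool_rot"],o["contact_force"],o["torque"])
x=cv2.resize(a["image"][200:320,180:300],(600,600),interpolation=3)
cv2.imwrite("pics/p3.png",x[:,:,::-1])
E
```

```text
[0.49871586 0.16392881 0.1265292 ] [-3.14144148e+00  7.58789262e-04  4.81360751e-01] [-0.11841308  0.08479117 -0.78043631] [-0.04871128  0.01298068  0.0102258 ]
```

View pics/p3.png

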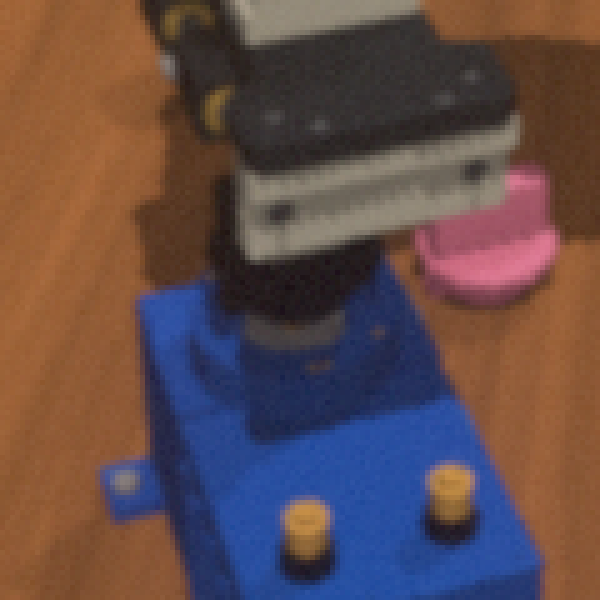

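The picture shows the cap hanging level just above the collar mouth (cap at about (300,270), cell edge at (295,330)). I go on down in small steps.

Emit:
move_arm --pt "-0.005 0.009 0.03 0 0 0" --pt "-0.005 0.009 0.06 0 0 0" --pt "-0.005 0.009 0.09 0 0 0" --pt "-0.005 0.009 0.09 0 0 0"

```text
time: 6.72
tool_pos: [0.4985, 0.1627, 0.1175]
tool_rot: [-3.142, 0.0, 0.481]
contact_force: [1.0, 0.6, -0.4]
opening: 0.0142
grip_force: 30.0
```

Emit:
move_arm --pt "0 0 0.02 0 0 0" --pt "0 0 0.04 0 0 0" --pt "0 0 0.04 0 0 0"

```text
time: 7.1
tool_pos: [0.4987, 0.1628, 0.1138]
tool_rot: [3.141, -0.0, 0.481]
contact_force: [-0.6, -0.6, 2.5]
opening: 0.0135
grip_force: 30.0
```

Emit:
move_arm --pt "0 0 0.02 0 0 0" --pt "0 0 0.04 0 0 0" --pt "0 0 0.05 0 0 0" --pt "0 0 0.05 0 0 0"

```text
time: 7.6
tool_pos: [0.4987, 0.1628, 0.1088]
tool_rot: [3.141, -0.0, 0.481]
contact_force: [-0.6, 0.1, 4.8]
opening: 0.0138
grip_force: 30.0
```

Emit:
move_arm --pt "0 0 0.02 0 0 0" --pt "0 0 0.04 0 0 0" --pt "0 0 0.05 0 0 0" --pt "0 0 0.05 0 0 0"

```text
time: 8.1
tool_pos: [0.4988, 0.1628, 0.1042]
tool_rot: [3.141, -0.001, 0.481]
contact_force: [-1.8, -1.2, 7.6]
opening: 0.014
grip_force: 30.0
```

Emit:
move_arm --pt "0 0 0.005 0 0 0" --pt "0 0 0.01 0 0 0" --pt "0 0 0.01 0 0 0" --pt "0 0 0.01 0 0 0"

```text
time: 8.6
tool_pos: [0.4988, 0.1628, 0.1035]
tool_rot: [3.141, -0.001, 0.481]
contact_force: [-2.8, 0.0, 10.1]
opening: 0.0139
grip_force: 30.0
```

Emit:
move_arm --pt "0 0 0.005 0 0 0" --pt "0 0 0.01 0 0 0" --pt "0 0 0.01 0 0 0" --pt "0 0 0.01 0 0 0"

```text
time: 9.1
tool_pos: [0.4988, 0.1628, 0.1035]
tool_rot: [3.141, -0.001, 0.481]
contact_force: [-6.2, -0.8, 17.9]
opening: 0.0138
grip_force: 30.0
```

It is seated: z stays put while the force rises. I relieve the side load and turn 45° clockwise while keeping the cap down.

Emit:
move_arm --pt "-0.006 -0.003 0 0 0 0.02" --pt "-0.006 -0.003 0 0 0 0.05" --pt "-0.006 -0.003 0 0 0 0.08" --pt "-0.006 -0.003 0 0 0 0.1" --pt "-0.006 -0.003 0 0 0 0.1" --newtons 45

```text
time: 9.72
tool_pos: [0.4992, 0.1629, 0.1035]
tool_rot: [3.141, -0.004, 0.166]
contact_force: [-1.0, -2.0, 15.0]
opening: 0.0138
grip_force: 45.0
```

Emit:
move_arm --pt "0 0 0 0 0 0.03" --pt "0 0 0 0 0 0.06" --pt "0 0 0 0 0 0.09" --pt "0 0 0 0 0 0.12" --pt "0 0 0 0 0 0.14" --pt "0 0 0 0 0 0.15" --pt "0 0 0 0 0 0.15" --pt "0 0 0 0 0 0.15"

```text
time: 10.72
tool_pos: [0.4995, 0.1629, 0.1035]
tool_rot: [-3.14, -0.004, -0.304]
contact_force: [-1.6, -1.3, 14.6]
opening: 0.0139
grip_force: 45.0
```

```bash
python3 - <<'E'
from h import *
a=robot.read_camera("side");b=robot.read_camera("top");o=robot.observe();print(o["time"],o["tool_pos"],o["tool_rot"],o["contact_force"],o["torque"])
x=cv2.resize(a["image"][200:320,180:300],(400,400),interpolation=3);y=cv2.resize(b["image"][130:250,60:180],(400,400),interpolation=3)
cv2.imwrite("pics/p4.png",np.hstack([x,y])[:,:,::-1])
E
```

```text
10.825 [0.49946628 0.16287165 0.10349826] [-3.13991935 -0.0039584  -0.30421494] [-2.1362884  -1.04746398 13.66899235] [-0.07056031  0.32027171 -0.00728893]
```

View pics/p4.png

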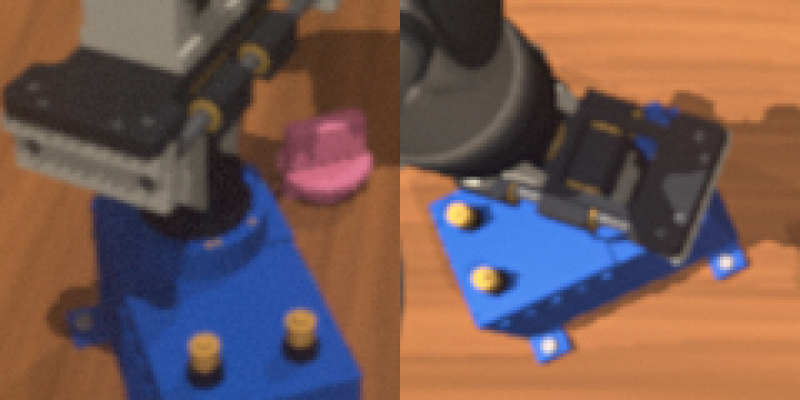

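The picture shows the cap's flange down on the collar at about (205,225) in the left half, still gripped. Its yaw of -17.4° matches the half-turn pip. I add a little push and hand in.

Emit:
move_arm --pt "0 0 0.004 0 0 0" --pt "0 0 0.004 0 0 0" --pt "0 0 0.004 0 0 0" --pt "0 0 0.004 0 0 0"

```text
time: 11.32
tool_pos: [0.4995, 0.1629, 0.1035]
tool_rot: [-3.14, -0.004, -0.304]
contact_force: [-2.0, -2.2, 16.8]
opening: 0.0139
grip_force: 45.0
```

```bash
python3 -c "
from cell import robot
print(robot.hand_in())"
```

```text
the job is handed in; nothing more can be done
None
```

I handed the job in at about 11 s of the 51 s. The cap is through the slots, fully down against the spring (about 17 N push) and turned 45° clockwise to the half-turn pips, still gripped and not locked; I touched none of the bystanders.

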